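# Vent the vacuum keeper and take off its lid

## Robot

A 6-joint arm with a two-finger parallel gripper is mounted at the origin on the work surface. World frame = base frame: x ahead of the robot, y to its left, z up, the work surface at z = 0. Lengths are in mm, angles in rad, forces in N, time in s.
With the tool pointing down it reaches from about 400 to 925 mm from the base axis. Payload 12.5 kg.
Tool frame: the origin (TCP) lies at the centre of the arm's flange, where the gripper is bolted on; the fingertips stand 190 mm ahead of it and the grasp point (between the pads) lies env.grip_point_offset ahead of it (env.grip_point_offset is the distance from the TCP to the grasp point, in mm); z points along the fingers, x is the direction in which the jaws open and shut, and the axes are right-handed (so a half turn about z gives the same grasp; the last joint's range is limited). The gripper opens to 95 mm and grips with 3 to 60 N. Pads are 20 mm wide; open, the fingers measure 119 mm over their backs; the gripper's body (75 mm by 180 mm) begins 59 mm behind the grasp point.
Start: joints at [1.024, 0.491, 1.559, -0, 1.092, -0.106], TCP at [266.642, 565.267, 404.761] pointing down, gripper open.
Joint ranges: [-3.1, 3.1], [-0.84, 2.19], [0.05, 2.79], [-1.13, 4.28], [0.06, 2.93], [-2.69, 2.69]. Speed limits (rad/s): [2.22, 2.22, 2.79, 3.14, 3.14, 3.14].

## Interface

Orientations are given as [roll, pitch, yaw] about the fixed x, y, z axes, in that order (R = Rz(yaw) Ry(pitch) Rx(roll)).
In Python, from cell import state, read_camera, camera_model, job_done, env gives the robot as it stands.
- The arm moves only by the tool arm_command, never from a script. Its argument "steps" is a list of rows, each a list of 6 numbers: the shift along the tool's x, y, z in cm, then the turn, a rotation vector about the tool's x, y, z in degrees. In form: [[dx, dy, dz, rx, ry, rz], ...]. A call has 1 to 12 rows; each row is the pose to reach, as a shift and turn from the pose commanded when the call began, along the tool's axes at that moment; what a row does not reach only later rows make up. A row lasts 1/12 s, in which the tool goes at most 41.7 mm and 7.16 degrees, less where a joint would pass 70% of its speed; a pose out of reach is approached as far as the arm can. A call with a gripper value outside its range is refused whole. "jaw" is the finger opening in cm, from 0 to 9.51, set as the call begins (left out, the last holds). The fingers move at their own pace and stop on an object; the grip force is fixed at half the most. Time passes only in rows, so rows that repeat a pose let the fingers close. It gives the time, the measured TCP pose, the force and the opening at its end, in the units of the state.
- state(): the state, without advancing time (a new reading comes with each control period).
- read_camera(name): name is "scene" or "side" or "wrist"; returns the picture (420x560x3 uint8, red, green, blue); there is no depth.
- camera_model(name): a dict with "K" (3x3 intrinsics, pixels), "xyz" and "rotation" of the camera in the world. Camera axes: x right, y up, looking along -z (the intrinsics and any distortion apply to the point x, -y, -z); pixel columns grow to the right and rows downward; lengths in mm; the calibration is good to about 2 mm. A picture is of the moment at which its call begins: read the wrist's pose just before it. camera_model takes no time and is no camera call; for the wrist camera it gives the pose at the moment of the call.
- job_done(): hands the job in, once; it reports no verdict.
The state is a dict: "t": time; "joints": joint angles; "qvel": joint speeds; "tau": joint torques, N m; "eef_pos": TCP position; "tcp_rot": TCP orientation; "ft_force": force on the tool from outside, world axes, zero at the start; "moment": the same for the moment, N m; "opening": opening from 0.0 (shut) to 1.0 (fully open).
Only numpy, scipy, OpenCV 4.12 (cv2) and the standard library are available. Lean on these libraries where they do the work, as an engineer would, in place of code of your own. Each camera call takes 0.05 s, during which the arm holds its last target. There are 200 camera calls.

## Task

Open the vacuum jar that keeps the metal-thread bobbins: turn the brass vent tap on its lid anticlockwise until you feel it come up against its stop, without twisting on and stripping the knob round on its spindle. Then lift the lid straight off by its black knob without forcing it and set it down gently, level and right way up, in the middle of the round cork mat, leaving everything else on the table where it stands.

Things in the scene. Friction and masses are not known exactly. Their poses are not given: they have to be found in the camera images.
- jar: glass jar, 160 mm across, steel collar, on a round wooden foot 200 mm across, screwed to the table. Rim 105 mm above the table. Origin: centre of its underside; z up. The lid sits coaxial on the rim; its tap leans out to the jar's -x. Two steel posts at the jar's +x (tops 8 mm above the rim) flank a tab on the lid and keep the lid from turning; the lid comes off straight up
- lid: lid, 0.6 to 0.9 kg with its tap: aluminium disc 170 mm across, 8 mm thick; origin: centre of the disc's underside, on the rim at first; z up, x and y as the jar's. A grey plug 100 mm across reaches 20 mm below the origin into the jar's neck; the lid stands on it when set down. While the vacuum holds, the lid rises 2 mm at most; it comes free for sure only with the tap at its stop (within 0.1 rad)
- lid_knob (a point): centre of the head of the lid's black mushroom knob, 37 mm above the lid's origin: head 36 mm across and 26 mm tall, its top 13 mm above this point, the disc's top 29 mm below it. Axes as the lid's. Take it with the fingers closing along the lid's y, to keep clear of the tap
- tap_grip (a point): centre of the tap's round fluted brass knob, 32 mm across, 24 mm tall along its axis; any grasp angle will do. z: the tap's axis, out of the lid, leaning 28 degrees from vertical towards the lid's -x. 82 mm out from the lid's axis, 12 mm above lid_knob. Does not turn with the tap. Knob's outer face 12 mm further out; 12 mm stem below the knob; 31 mm rubber boss begins 32 mm down the axis
- tap_knob (a joint): slip (rad) of the tap's knob on its spindle, not the tap's opening; 0 at the start; up to 0.2 either way is harmless. The tap opens anticlockwise seen from its outer end (positive about tap_grip's z), with 1.0 to 2.4 rad to go to its stop: it varies unseen. It stays where left. Turning takes about 0.1 N m; at the stop the torque rises at once, and above 0.45 N m the knob slips round on its spindle
- mat: round cork mat, 210 mm across, 8 mm thick, fixed on the table, empty. Origin: centre of its underside; the lid goes on its middle
- spool_a: bystander: thread spool, 42 mm across, 55 mm tall, upright; origin under its centre
- spool_b: bystander: small thread spool, 34 mm across, 40 mm tall, upright; origin under its centre
- dish: bystander: shallow wooden dish, 90 mm across, 22 mm tall; origin under its centre
- cone_a: bystander: thread cone, 64 mm across, 100 mm tall; origin under its centre
- cone_b: bystander: thread cone, 64 mm across, 100 mm tall; origin under its centre
- weight: bystander: dark steel pattern weight, 48 mm across, 42 mm tall; origin under its centre
- tin: bystander: round flat pin tin, 74 mm across, 26 mm tall; origin under its centre
Things that resemble listed ones, but are neither listed nor needed, are in the scene too. What is shaped like the lid but orange, purple or turquoise is not meant.

How it is judged:
By the outcome, as a careful person would: the job done as asked, in the order asked, and still so for the second after the job is handed in, with the robot touching nothing.
It also fails if it takes over 72 s, if anything falls off the work surface, if the arm or the gripper's body presses on something with over 40 N, if the wrist force passes 120 N, or if a joint passes its speed limit or range.

## Working session

There is one attempt and no reset: what is moved stays moved. The work goes in short steps, Python scripts to look and compute and a tool call to move; the robot and the scene stay as the last step left them, time stands still between calls to the robot, and variables do not carry over. Pictures are saved under pics/ and viewed, about 8 in all and at most 12, crops included, and the job is handed in when it is done.

Besides the shell and the picture viewer there is one more tool, called as name(argument=value, ...) on one line, values as JSON. arm_command: Moves the arm, as the interface text tells. Its arguments: {"type":"object","properties":{"steps":{"type":"array"},"jaw":{"type":"number"}},"required":["steps"]}

```bash
ls; mkdir -p pics; python3 - <<'E'
from cell import *
import cv2,numpy as np
print(state()); print(env.grip_point_offset)
for n in("scene","side","wrist"):
    m=camera_model(n);print(n,m)
    cv2.imwrite(f"pics/{n}0.png",cv2.cvtColor(read_camera(n),cv2.COLOR_RGB2BGR))
E
```

```text
pics
{'t': 0.0, 'joints': array([ 1.02439350e+00,  4.91529735e-01,  1.55946030e+00, -2.53068278e-05,
        1.09168693e+00, -1.05604879e-01]), 'qvel': array([-0.00056469, -0.00085446, -0.00014431, -0.00115921, -0.0009178 ,
        0.00089336]), 'tau': array([ 5.69244839e-04, -6.12635565e+01, -2.58194089e+01,  6.92756195e-02,
        4.81048494e-02, -7.45157809e-05]), 'eef_pos': array([266.62541848, 565.22901932, 404.17642828]), 'tcp_rot': array([-3.14150068e+00,  1.08063598e-03,  1.13001011e+00]), 'ft_force': array([ 0.06376706, -1.05142064, -0.17674207]), 'moment': array([-0.00735456, -0.02006033,  0.06672048]), 'opening': 0.9993876702968031}
171.3
scene {'K': array([[517.39869027,   0.        , 281.98841372],
       [  0.        , 517.39869027, 215.1321692 ],
       [  0.        ,   0.        ,   1.        ]]), 'xyz': array([1151.58155862, -370.8153601 , 1240.6037541 ]), 'rotation': array([0.55121868, 0.00923246, 1.08274103])}
side {'K': array([[406.22197928,   0.        , 277.69374317],
       [  0.        , 406.22197928, 207.11812238],
       [  0.        ,   0.        ,   1.        ]]), 'xyz': array([ -38.69123524, -792.42472636,  699.36750817]), 'rotation': array([ 1.0221121 ,  0.00624418, -0.62250694])}
wrist {'K': array([[353.52893384,   0.        , 274.30959122],
       [  0.        , 353.52893384, 211.14750332],
       [  0.        ,   0.        ,   1.        ]]), 'xyz': array([202.24145995, 596.0841914 , 384.55621107]), 'rotation': array([-2.57523897e-01,  4.35870839e-04,  1.13041551e+00])}
```

View pics/scene0.png

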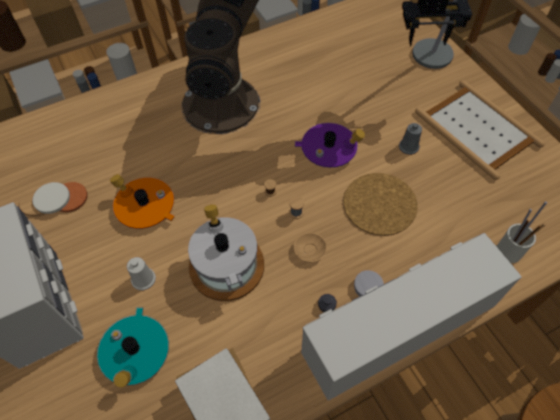

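View pics/side0.png

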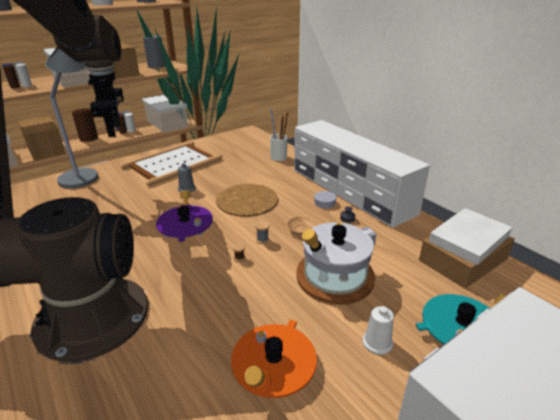

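The scene view shows four lid-like things: orange (143,203), purple (330,145), turquoise (133,348) and the aluminium one on the jar (223,243). By the description it is the last, with its brass tap at about (212,212); the mat is at (380,203). In the side view the lid knob is at (339,233) and the tap at (311,240).

```bash
cat > h.py <<'E'
from cell import *
import cv2,numpy as np
from scipy.spatial.transform import Rotation as R
def ray(m,px):
    u,v=px;K=m["K"];d=np.array([(u-K[0,2])/K[0,0],-(v-K[1,2])/K[1,1],-1.])
    return np.array(m["xyz"]),R.from_euler("xyz",m["rotation"]).apply(d/np.linalg.norm(d))
def onz(m,px,z):
    o,d=ray(m,px);return o+d*(z-o[2])/d[2]
def proj(m,p):
    q=R.from_euler("xyz",m["rotation"]).inv().apply(np.array(p)-m["xyz"]);K=m["K"]
    return np.array([K[0,0]*q[0]/-q[2]+K[0,2],-K[1,1]*q[1]/-q[2]+K[1,2]])
def tri(ms,pxs):
    A=np.zeros((3,3));b=np.zeros(3)
    for m,p in zip(ms,pxs):
        o,d=ray(m,p);P=np.eye(3)-np.outer(d,d);A+=P;b+=P@o
    x=np.linalg.solve(A,b);return x,[np.linalg.norm(np.cross(x-ray(m,p)[0],ray(m,p)[1])) for m,p in zip(ms,pxs)]
def blob(img,box,f):
    x0,y0,x1,y1=box;h=cv2.cvtColor(img[y0:y1,x0:x1],cv2.COLOR_RGB2HSV)
    k=f(h.astype(int)).astype(np.uint8);n,l,s,c=cv2.connectedComponentsWithStats(k)
    o=np.argsort(-s[1:,4])[:3]+1
    return [(c[i]+[x0,y0],s[i]) for i in o]
black=lambda h:h[...,2]<45
brass=lambda h:(h[...,1]>130)&(h[...,2]>100)&(h[...,0]>15)&(h[...,0]<32)
E
python3 - <<'E'
from h import *
I={n:cv2.cvtColor(cv2.imread(f"pics/{n}0.png"),cv2.COLOR_BGR2RGB) for n in("scene","side")}
ms=[camera_model("scene"),camera_model("side")]
kb=[blob(I["scene"],(208,228,238,256),black),blob(I["side"],(325,220,352,246),black)]
tb=[blob(I["scene"],(200,200,225,224),brass),blob(I["side"],(300,228,324,252),brass)]
for name,b,z in(("knob",kb,142),("tap",tb,154)):
    for i in(0,1): print(name,b[i][:2],onz(ms[i],b[i][0][0],z))
    print(tri(ms,[b[0][0][0],b[1][0][0]]))
# mat: greyer than wood? fit ellipse from color
s=I["scene"];print([ (p,cv2.cvtColor(s,cv2.COLOR_RGB2HSV)[p[1],p[0]]) for p in((380,203),(360,195),(400,215),(320,200),(430,230))])
a=cv2.resize(s[180:300,170:290],None,fx=4.5,fy=4.5,interpolation=2);b=cv2.resize(I["side"][200:310,280:390],(540,540),interpolation=2)
cv2.imwrite("pics/crop1.png",cv2.cvtColor(cv2.resize(np.hstack([cv2.resize(a,(400,400)),cv2.resize(b,(400,400))]),None,fx=1,fy=1),cv2.COLOR_RGB2BGR))
E
```

```text
knob [(array([221.10752688, 242.11290323]), array([  7,   6,  13,  18, 186], dtype=int32))] [ 548.12428951 -228.61539501  142.        ]
knob [(array([338.40512821, 234.43589744]), array([  8,   6,  12,  19, 195], dtype=int32)), (array([347.69230769, 220.38461538]), array([19,  0,  8,  2, 13], dtype=int32))] [ 533.71907493 -235.27516298  142.        ]
(array([ 542.89783179, -227.00701373,  133.10788041]), [np.float64(0.5290779164061667), np.float64(0.5290779164061693)])
tap [(array([211.63576159, 210.35761589]), array([  4,   4,  15,  19, 151], dtype=int32))] [ 461.73367714 -213.73322182  154.        ]
tap [(array([308.88135593, 236.05649718]), array([  1,   0,  17,  19, 177], dtype=int32)), (array([308., 243.]), array([ 8, 15,  1,  1,  1], dtype=int32))] [ 462.15793796 -211.9464409   154.        ]
(array([ 461.67089673, -213.30931827,  154.58918472]), [np.float64(0.6029100804833325), np.float64(0.6029100804833221)])
[((380, 203), array([ 17, 141, 121], dtype=uint8)), ((360, 195), array([ 17, 139, 125], dtype=uint8)), ((400, 215), array([ 17, 138, 118], dtype=uint8)), ((320, 200), array([ 16, 121, 150], dtype=uint8)), ((430, 230), array([ 17, 120, 162], dtype=uint8))]
```

View pics/crop1.png

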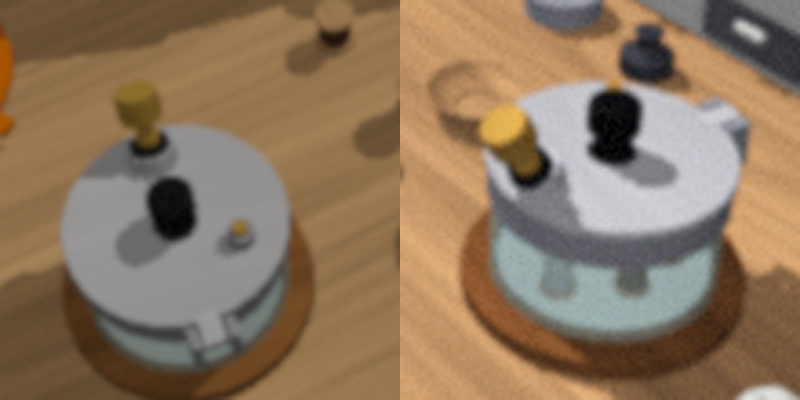

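The close crop confirms the choice: aluminium lid on a glass jar, brass tap leaning out to the upper left, black mushroom knob, tab between posts on the opposite side. Next I work out the approach and the mat centre.

```bash
cat >> h.py <<'E'
def delta(p,Rt,frm=None):
    s=state() if frm is None else frm
    R0=R.from_euler("xyz",s["tcp_rot"])
    print("shift cm",np.round(R0.inv().apply(np.array(p)-s["eef_pos"])/10,2),"turn deg",np.round((R0.inv()*Rt).as_rotvec(degrees=True),1))
def toolrot(z,yaw):  # tool z axis; x axis nearest to heading yaw
    z=z/np.linalg.norm(z);x=np.array([np.cos(yaw),np.sin(yaw),0]);x-=z*(x@z);x/=np.linalg.norm(x)
    return R.from_matrix(np.c_[x,np.cross(z,x),z])
E
python3 - <<'E'
from h import *
s=cv2.imread("pics/scene0.png");m=camera_model("scene")
h=cv2.cvtColor(cv2.GaussianBlur(s,(5,5),0),cv2.COLOR_BGR2HSV).astype(int)
k=((h[...,1]>129)&(h[...,2]<140)).astype(np.uint8)
w=np.zeros_like(k);w[165:242,333:427]=1;k=cv2.morphologyEx(k*w,cv2.MORPH_OPEN,np.ones((5,5)))
c=max(cv2.findContours(k,0,1)[0],key=cv2.contourArea)
c=cv2.convexHull(c);P=np.array([onz(m,p[0],8)[:2] for p in c],np.float32)
print("mat",cv2.minEnclosingCircle(P),cv2.contourArea(c),cv2.boundingRect(c),cv2.fitEllipse(P))
print("lamp",onz(m,(432,52),0))
tap=np.array([461.5,-213.3,154]);ax=np.array([542.,-228.]);d=tap[:2]-ax;print(np.linalg.norm(d));e=d/np.linalg.norm(d)
a=np.r_[e*np.sin(np.radians(28)),np.cos(np.radians(28))];print("a",a)
st=state();delta([560,250,440],toolrot(np.array([0,0,-1.]),0.4))
Rt=toolrot(-a,-1.4)
st["eef_pos"]=np.array([560,250,440.]);st["tcp_rot"]=toolrot(np.array([0,0,-1.]),0.4).as_euler("xyz")
delta(tap+a*(171.3+85),Rt,st);print(tap+a*256.3)
E
```

```text
mat ((570.5663452148438, 236.41163635253906), 107.87606048583984) 3628.0 (343, 173, 74, 63) ((572.1190185546875, 236.826904296875), (206.71604919433594, 214.93939208984375), 24.999969482421875)
lamp [131.54110692 748.48428452   0.        ]
81.83116765633984
a [-0.46183455  0.08433501  0.88294759]
shift cm [-16.    39.98  -3.56] turn deg [ 0.   0.  41.8]
shift cm [-37.17  32.24   5.97] turn deg [ 10.7  30.5 103. ]
[ 343.13180385 -191.68493809  380.29946805]
```

arm_command(steps=[[-16, 40, -3.5, 0, 0, 42], [-16, 40, -3.5, 0, 0, 42], [-16, 40, -3.5, 0, 0, 42], [-16, 40, -3.5, 0, 0, 42], [-16, 40, -3.5, 0, 0, 42], [-16, 40, -3.5, 0, 0, 42], [-16, 40, -3.5, 0, 0, 42], [-16, 40, -3.5, 0, 0, 42], [-16, 40, -3.5, 0, 0, 42], [-16, 40, -3.5, 0, 0, 42], [-16, 40, -3.5, 0, 0, 42]], jaw=7)

```text
t: 1.07
eef_pos: [562.9, 246.3, 439.8]
tcp_rot: [3.141, -0.001, 0.394]
ft_force: [-0.2, -1.2, 0.9]
opening: 0.736
```

arm_command(steps=[[-37, 32, 6, 10.7, 30.5, 103], [-37, 32, 6, 10.7, 30.5, 103], [-37, 32, 6, 10.7, 30.5, 103], [-37, 32, 6, 10.7, 30.5, 103], [-37, 32, 6, 10.7, 30.5, 103], [-37, 32, 6, 10.7, 30.5, 103], [-37, 32, 6, 10.7, 30.5, 103], [-37, 32, 6, 10.7, 30.5, 103], [-37, 32, 6, 10.7, 30.5, 103], [-37, 32, 6, 10.7, 30.5, 103], [-37, 32, 6, 10.7, 30.5, 103], [-37, 32, 6, 10.7, 30.5, 103]])

```text
t: 2.07
eef_pos: [341.2, -189.7, 379.6]
tcp_rot: [-2.776, -0.195, -1.099]
ft_force: [1.8, 0.3, -0.4]
opening: 0.736
```

```bash
cat > go1.py <<'E'
from h import *
st=state();print(st["t"],st["eef_pos"],st["joints"])
tap=np.array([461.5,-213.3,154]);a=np.array([-.462,.0843,.883]);a/=np.linalg.norm(a)
delta(tap+a*256.3,toolrot(-a,-1.4))
E
python3 go1.py
```

```text
2.0667 [ 341.18794411 -189.71091938  379.55390196] [-0.73473542  0.16431392  2.19205838  0.55245655  0.54002955 -0.11490981]
shift cm [ 0.27 -0.08  0.01] turn deg [ 2.2  6.  20.5]
```

arm_command(steps=[[0.2, -0.1, 0, 2.2, 6, 20.5], [0.2, -0.1, 0, 2.2, 6, 20.5], [0.2, -0.1, 0, 2.2, 6, 20.5], [0.2, -0.1, 0, 2.2, 6, 20.5], [0.2, -0.1, 0, 2.2, 6, 20.5]])

```text
t: 2.48
eef_pos: [344.3, -189.2, 380.4]
tcp_rot: [-2.675, -0.146, -1.463]
ft_force: [1.2, 0.5, 0.2]
opening: 0.736
```

```bash
python3 go1.py; python3 - <<'E'
from h import *
m=camera_model("wrist");im=read_camera("wrist")
cv2.imwrite("pics/w1.png",cv2.cvtColor(im,cv2.COLOR_RGB2BGR))
print("pred tap",proj(m,[461.5,-213.3,154]),"knob",proj(m,[542,-228,142]))
E
```

```text
2.4833 [ 344.31197166 -189.20147147  380.4034081 ] [-0.72277452  0.15983304  2.20511746  0.63040351  0.42686788  0.17272974]
shift cm [ 0.23  0.15 -0.03] turn deg [0.  0.2 0.5]
pred tap [279.37917233 226.56893227] knob [305.87369611 131.33285831]
```

View pics/w1.png

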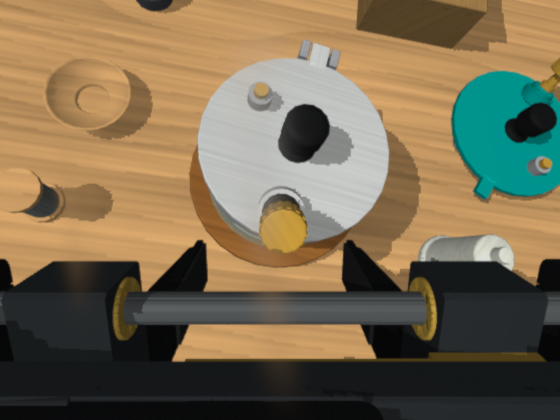

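The wrist view shows the tap's brass face at about (283,228), 4 px to the right of the prediction, and the lid knob at (306,130). The tap is between the fingers, so I refine its position.

```bash
python3 - <<'E'
from h import *
m=camera_model("wrist");im=cv2.cvtColor(cv2.imread("pics/w1.png"),cv2.COLOR_BGR2RGB)
a=np.array([-.462,.0843,.883]);a/=np.linalg.norm(a);tap=np.array([461.5,-213.3,154])
f=blob(im,(250,190,320,260),lambda h:(h[...,1]>120)&(h[...,2]>150)&(h[...,0]>12)&(h[...,0]<35))
print(f[:2],"pred face",proj(m,tap+12*a))
F=onz(m,f[0][0],154+12*.883);t=F-12*a;print("tap",t)
h=cv2.cvtColor(im,cv2.COLOR_RGB2HSV).astype(int)
k=((h[...,1]<45)&(h[...,2]>120)).astype(np.uint8);w=np.zeros_like(k);w[55:245,190:395]=1
c=max(cv2.findContours(cv2.morphologyEx(k*w,cv2.MORPH_OPEN,np.ones((7,7))),0,1)[0],key=cv2.contourArea);c=cv2.convexHull(c)
P=np.array([onz(m,p[0],113)[:2] for p in c],np.float32);print("lid",cv2.minEnclosingCircle(P),cv2.fitEllipse(P))
delta(t+a*171.3,toolrot(-a,-1.4))
E
```

```text
[(array([279.68535167, 233.77736647]), array([   0,   17,   57,   53, 1891], dtype=int32)), (array([288.  , 207.75]), array([37, 17,  3,  2,  4], dtype=int32))] pred face [279.60309306 232.09100711]
tap [ 460.38024326 -213.47420044  154.00126859]
lid ((548.1842041015625, -223.9052734375), 90.35613250732422) ((543.6634521484375, -226.70880126953125), (166.7145538330078, 173.74395751953125), 71.21569061279297)
shift cm [0.26 0.26 8.42] turn deg [0.  0.2 0.6]
```

```bash
python3 - <<'E'
from h import *
m=camera_model("wrist");im=cv2.cvtColor(cv2.imread("pics/w1.png"),cv2.COLOR_BGR2RGB)
a=np.array([-.462,.0843,.883]);a/=np.linalg.norm(a);tap=np.array([461.5,-213.3,154])
for S in(150,170,190,205):
  f=blob(im,(250,190,320,260),lambda h:(h[...,1]>S)&(h[...,2]>165)&(h[...,0]>12)&(h[...,0]<35))
  F=onz(m,f[0][0],154+12*.883);t=F-12*a;print(S,f[0],t)
  
delta(t+a*171.3,toolrot(-a,-1.4))
E
```

```text
150 (array([286.13933121, 231.84076433]), array([  13,   19,   44,   44, 1256], dtype=int32)) [ 462.24341939 -217.66929284  154.00126859]
170 (array([293.48382353, 232.45      ]), array([ 32,  21,  24,  42, 680], dtype=int32)) [ 462.48445239 -222.66797684  154.00126859]Traceback (most recent call last):
  File "<stdin>", line 6, in <module>
IndexError: list index out of range
```

```bash
python3 - <<'E'
from h import *
t=np.array([462,-216.6,154]);a=np.array([-.466,.057,.883]);a/=np.linalg.norm(a)
delta(t+a*(171.3+40),toolrot(-a,-1.4));delta(t+a*171.3,toolrot(-a,-1.4))
E
```

```text
shift cm [1.13 0.34 4.53] turn deg [ 0.5 -1.3  0.6]
shift cm [1.04 0.3  8.53] turn deg [ 0.5 -1.3  0.6]
```

arm_command(steps=[[1.1, 0.3, 2, 0.5, -1.3, 0.6], [1.1, 0.3, 4.5, 0.5, -1.3, 0.6], [1.05, 0.3, 6, 0.5, -1.3, 0.6], [1.05, 0.3, 7.5, 0.5, -1.3, 0.6], [1.05, 0.3, 8.5, 0.5, -1.3, 0.6], [1.05, 0.3, 8.5, 0.5, -1.3, 0.6], [1.05, 0.3, 8.5, 0.5, -1.3, 0.6]])

```text
t: 3.12
eef_pos: [382.2, -207.1, 305.3]
tcp_rot: [-2.666, -0.12, -1.463]
ft_force: [-0.1, -0.8, 0.8]
opening: 0.74
```

```bash
python3 - <<'E'
from h import *
s=state();t=np.array([462,-216.6,154]);a=np.array([-.466,.057,.883]);a/=np.linalg.norm(a)
delta(t+a*171.3,toolrot(-a,-1.4));print(s["ft_force"],s["moment"],s["joints"],s["tau"][5])
im=read_camera("wrist");cv2.imwrite("pics/w2.png",cv2.cvtColor(im[150:420],cv2.COLOR_RGB2BGR))
E
```

```text
shift cm [-0.03  0.01  0.  ] turn deg [-0.  -0.  -0.1]
[-0.09738731 -0.8430597   0.78434989] [-0.00604494  0.40584654 -0.01987685] [-0.69756228  0.35970006  2.20726567  1.04314553  0.30060952 -0.23106756] -0.3472732286900282
```

View pics/w2.png

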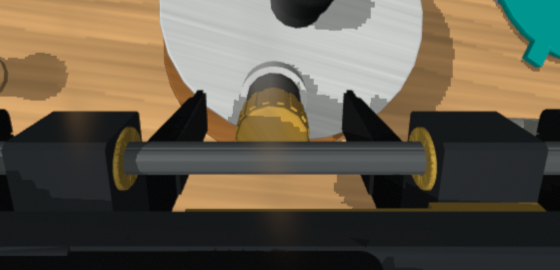

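The knob sits midway between the fingers (x≈274 against 275). Joint 6 is short of room for the turn, so I first wind it forward 45°, then close.

arm_command(steps=[[0, 0, 0, 0, 0, 7], [0, 0, 0, 0, 0, 14], [0, 0, 0, 0, 0, 21], [0, 0, 0, 0, 0, 28], [0, 0, 0, 0, 0, 35], [0, 0, 0, 0, 0, 42], [0, 0, 0, 0, 0, 45], [0, 0, 0, 0, 0, 45], [0, 0, 0, 0, 0, 45]])

```text
t: 3.92
eef_pos: [381.8, -207.2, 306.2]
tcp_rot: [-2.708, 0.238, -2.167]
ft_force: [0.1, 0.7, 1.3]
opening: 0.734
```

arm_command(steps=[[0, 0, 0, 0, 0, 0], [0, 0, 0, 0, 0, 0], [0, 0, 0, 0, 0, 0], [0, 0, 0, 0, 0, 0], [0, 0, 0, 0, 0, 0], [0, 0, 0, 0, 0, 0], [0, 0, 0, 0, 0, 0], [0, 0, 0, 0, 0, 0]], jaw=2.4)

```text
t: 4.58
eef_pos: [382.1, -207.2, 305.7]
tcp_rot: [-2.709, 0.239, -2.169]
ft_force: [1.8, 3.9, 3.4]
opening: 0.334
```

```bash
cat > q.py <<'E'
from h import *
s=state();Q=R.from_euler("xyz",s["tcp_rot"]).inv()
print("t",round(s["t"],2),"pos",s["eef_pos"].round(1),"F tool",Q.apply(s["ft_force"]).round(1),"M tool",Q.apply(s["moment"]).round(3),"tau6",round(s["tau"][5],3),"j5,6",s["joints"][4:].round(3),"open",round(s["opening"]*95.1,1))
E
python3 q.py
```

```text
t 4.58 pos [ 382.1 -207.2  305.7] F tool [-4.9 -0.3 -2.4] M tool [-0.297 -0.495 -0.03 ] tau6 -0.001 j5,6 [0.3   0.554] open 31.7
```

arm_command(steps=[[0, 0, 0, 0, 0, -5], [0, 0, 0, 0, 0, -10], [0, 0, 0, 0, 0, -15], [0, 0, 0, 0, 0, -20], [0, 0, 0, 0, 0, -25], [0, 0, 0, 0, 0, -30], [0, 0, 0, 0, 0, -35], [0, 0, 0, 0, 0, -40], [0, 0, 0, 0, 0, -45], [0, 0, 0, 0, 0, -48], [0, 0, 0, 0, 0, -50], [0, 0, 0, 0, 0, -50]])

```text
t: 5.58
eef_pos: [382.1, -207.0, 305.7]
tcp_rot: [-2.676, -0.16, -1.386]
ft_force: [1.3, 5.3, 5.0]
opening: 0.331
```

```bash
python3 q.py
```

```text
t 5.58 pos [ 382.1 -207.   305.7] F tool [-4.1 -4.5 -4.1] M tool [ 0.439 -0.77   0.002] tau6 -0.739 j5,6 [ 0.3  -0.32] open 31.5
```

arm_command(steps=[[0, 0, 0, 0, 0, -3], [0, 0, 0, 0, 0, -6]])

```text
t: 5.75
eef_pos: [382.1, -207.1, 305.7]
tcp_rot: [-2.694, -0.206, -1.291]
ft_force: [0.8, 4.8, 4.7]
opening: 0.334
```

```bash
python3 q.py
```

```text
t 5.75 pos [ 382.1 -207.1  305.7] F tool [-3.3 -4.3 -4. ] M tool [ 0.393 -0.714  0.094] tau6 1.127 j5,6 [ 0.3   -0.424] open 31.7
```

arm_command(steps=[[0, 0, 0, 0, 0, -3], [0, 0, 0, 0, 0, -6]])

```text
t: 5.92
eef_pos: [382.0, -207.1, 305.7]
tcp_rot: [-2.716, -0.251, -1.193]
ft_force: [0.9, 5.3, 4.9]
opening: 0.332
```

```bash
python3 q.py
```

```text
t 5.92 pos [ 382.  -207.1  305.7] F tool [-3.3 -5.  -4.2] M tool [ 0.442 -0.673  0.077] tau6 0.958 j5,6 [ 0.3   -0.529] open 31.6
```

arm_command(steps=[[0, 0, 0, 0, 0, -3], [0, 0, 0, 0, 0, -6]])

```text
t: 6.08
eef_pos: [382.0, -207.0, 305.7]
tcp_rot: [-2.743, -0.293, -1.094]
ft_force: [0.3, 4.8, 5.0]
opening: 0.331
```

```bash
python3 q.py
```

```text
t 6.08 pos [ 382.  -207.   305.7] F tool [-2.5 -4.6 -4.6] M tool [ 0.531 -0.644  0.054] tau6 0.959 j5,6 [ 0.3   -0.634] open 31.5
```

arm_command(steps=[[0, 0, 0, 0, 0, -3], [0, 0, 0, 0, 0, -6]])

```text
t: 6.25
eef_pos: [382.0, -207.0, 305.7]
tcp_rot: [-2.774, -0.332, -0.991]
ft_force: [-0.7, 4.4, 5.5]
opening: 0.331
```

```bash
python3 q.py
```

```text
t 6.25 pos [ 382.  -207.   305.7] F tool [-2.1 -4.  -5.5] M tool [ 0.532 -0.636  0.099] tau6 0.961 j5,6 [ 0.3   -0.739] open 31.4
```

arm_command(steps=[[0, 0, 0, 0, 0, -3], [0, 0, 0, 0, 0, -6]])

```text
t: 6.42
eef_pos: [381.9, -207.0, 305.6]
tcp_rot: [-2.81, -0.368, -0.887]
ft_force: [-1.2, 5.2, 6.0]
opening: 0.33
```

```bash
python3 q.py
```

```text
t 6.42 pos [ 381.9 -207.   305.6] F tool [-2.3 -4.6 -6.2] M tool [ 0.547 -0.55   0.029] tau6 0.964 j5,6 [ 0.3   -0.843] open 31.4
```

arm_command(steps=[[0, 0, 0, 0, 0, -3], [0, 0, 0, 0, 0, -6]])

```text
t: 6.58
eef_pos: [381.9, -207.0, 305.6]
tcp_rot: [-2.85, -0.4, -0.779]
ft_force: [-1.2, 5.4, 5.0]
opening: 0.329
```

```bash
python3 q.py
```

```text
t 6.58 pos [ 381.9 -207.   305.6] F tool [-2.3 -4.7 -5.3] M tool [ 0.579 -0.537  0.066] tau6 0.965 j5,6 [ 0.3   -0.948] open 31.3
```

arm_command(steps=[[0, 0, 0, 0, 0, -3], [0, 0, 0, 0, 0, -6]])

```text
t: 6.75
eef_pos: [381.9, -207.1, 305.6]
tcp_rot: [-2.895, -0.428, -0.67]
ft_force: [-0.7, -1.5, 3.5]
opening: 0.334
```

```bash
python3 q.py
```

```text
t 6.75 pos [ 381.9 -207.1  305.6] F tool [ 1.8  0.8 -3.3] M tool [-0.367 -0.054  0.444] tau6 0.618 j5,6 [ 0.3   -1.053] open 31.8
```

Torque jumped from about 0.07 to 0.44 N m after roughly 1.6 rad, so the tap has met its stop. I stop here, ease the torque and release.

arm_command(steps=[[0, 0, 0, 0, 0, 1.5], [0, 0, 0, 0, 0, 1.5], [0, 0, 0, 0, 0, 1.5], [0, 0, 0, 0, 0, 1.5], [0, 0, 0, 0, 0, 1.5], [0, 0, 0, 0, 0, 1.5]], jaw=7)

```text
t: 7.25
eef_pos: [382.0, -207.4, 305.5]
tcp_rot: [-2.884, -0.421, -0.698]
ft_force: [0.7, 0.2, -0.6]
opening: 0.69
```

arm_command(steps=[[0, 0, -2, 0, 0, 1.5], [0, 0, -5, 0, 0, 1.5], [0, 0, -8, 0, 0, 1.5], [0, 0, -9, 0, 0, 1.5]])

```text
t: 7.58
eef_pos: [338.8, -201.7, 387.4]
tcp_rot: [-2.873, -0.417, -0.726]
ft_force: [0.8, -0.1, 1.1]
opening: 0.733
```

```bash
python3 q.py; python3 - <<'E'
from h import *
# target: above lid knob, tool down, x along lid y (yaw -0.122+pi/2 = 1.449, or -1.693)
c=np.array([543.7,-226.7,142]);
for y in(1.449,-1.693): delta([c[0],c[1],142+171.3+75],toolrot(np.array([0,0,-1.]),y))
E
```

```text
t 7.58 pos [ 338.8 -201.7  387.4] F tool [ 1.  -0.7 -0.6] M tool [-0.288 -0.292 -0.084] tau6 0.874 j5,6 [ 0.48 -0.63] open 69.7
shift cm [15.56 -9.51  9.66] turn deg [  16.9  -29.6 -118.5]
shift cm [15.56 -9.51  9.66] turn deg [-25.5 -14.6  57.4]
```

arm_command(steps=[[15.5, -9.5, 9.7, -25.5, -14.6, 57.4], [15.5, -9.5, 9.7, -25.5, -14.6, 57.4], [15.5, -9.5, 9.7, -25.5, -14.6, 57.4], [15.5, -9.5, 9.7, -25.5, -14.6, 57.4], [15.5, -9.5, 9.7, -25.5, -14.6, 57.4], [15.5, -9.5, 9.7, -25.5, -14.6, 57.4], [15.5, -9.5, 9.7, -25.5, -14.6, 57.4], [15.5, -9.5, 9.7, -25.5, -14.6, 57.4], [15.5, -9.5, 9.7, -25.5, -14.6, 57.4], [15.5, -9.5, 9.7, -25.5, -14.6, 57.4], [15.5, -9.5, 9.7, -25.5, -14.6, 57.4], [15.5, -9.5, 9.7, -25.5, -14.6, 57.4]])

```text
t: 8.58
eef_pos: [544.7, -226.7, 384.5]
tcp_rot: [3.137, 0.004, -1.698]
ft_force: [0.1, -0.4, -0.3]
opening: 0.736
```

```bash
python3 q.py; python3 - <<'E'
from h import *
delta([543.7,-226.7,142+171.3+75],toolrot(np.array([0,0,-1.]),-1.693))
m=camera_model("wrist");im=read_camera("wrist");cv2.imwrite("pics/w3.png",cv2.cvtColor(im,cv2.COLOR_RGB2BGR))
print("pred knob top",proj(m,[543.7,-226.7,155]),"tap",proj(m,[462,-216.6,154]))
b=blob(im,(200,100,350,300),black)[:2];print(b)
E
```

```text
t 8.58 pos [ 544.7 -226.7  384.5] F tool [ 0.4 -0.1  0.3] M tool [-0.138  0.04  -0.009] tau6 0.686 j5,6 [1.015 1.191] open 69.9
shift cm [ 0.01  0.1  -0.38] turn deg [ 0.3  0.2 -0.3]
pred knob top [276.59183504 236.49871464] tap [276.85752247 349.13753889]
[(array([294.32069971, 229.21865889]), array([ 86, 102,  19,  55, 686], dtype=int32)), (array([337.18415842, 277.78811881]), array([ 96, 141,  54,  56, 505], dtype=int32))]
```

View pics/w3.png

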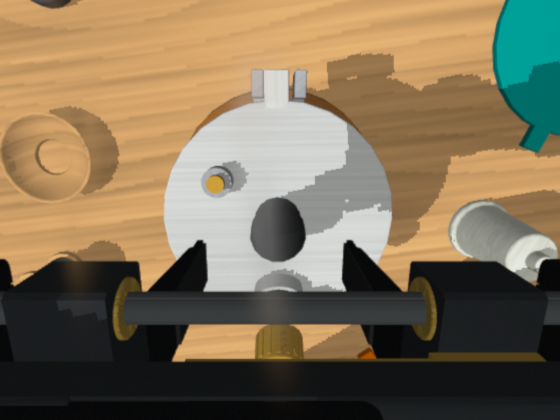

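The wrist view shows the lid knob at (277,235), matching the prediction (276.6,236.5). The tab is straight ahead at (276,87), so the yaw is right too. I go down and grip.

arm_command(steps=[[0, 0.1, 3, 0.3, 0.2, -0.3], [0, 0.1, 5, 0.3, 0.2, -0.3], [0, 0.1, 6.5, 0.3, 0.2, -0.3], [0, 0.1, 7.4, 0.3, 0.2, -0.3], [0, 0.1, 7.4, 0.3, 0.2, -0.3], [0, 0.1, 7.4, 0.3, 0.2, -0.3]])

```text
t: 9.13
eef_pos: [543.6, -226.5, 311.1]
tcp_rot: [-3.137, -0.001, -1.686]
ft_force: [-0.4, -0.2, 0.1]
opening: 0.735
```

```bash
python3 q.py; python3 -c "
from h import *
delta([543.7,-226.7,313.3],toolrot(np.array([0,0,-1.]),-1.693))"
```

```text
t 9.13 pos [ 543.6 -226.5  311.1] F tool [ 0.2  0.4 -0.1] M tool [-0.188  0.023 -0.002] tau6 -0.014 j5,6 [0.842 1.179] open 69.9
shift cm [ 0.02 -0.01 -0.22] turn deg [-0.2 -0.1  0.4]
```

arm_command(steps=[[0, 0, -0.1, -0.2, -0.1, 0.4], [0, 0, -0.1, -0.2, -0.1, 0.4], [0, 0, -0.1, -0.2, -0.1, 0.4], [0, 0, -0.1, -0.2, -0.1, 0.4], [0, 0, -0.1, -0.2, -0.1, 0.4], [0, 0, -0.1, -0.2, -0.1, 0.4], [0, 0, -0.1, -0.2, -0.1, 0.4], [0, 0, -0.1, -0.2, -0.1, 0.4]], jaw=2.8)

```text
t: 9.8
eef_pos: [543.5, -226.6, 312.2]
tcp_rot: [-3.141, -0.0, -1.694]
ft_force: [-2.2, -2.8, 3.5]
opening: 0.373
```

```bash
python3 q.py
```

```text
t 9.8 pos [ 543.5 -226.6  312.2] F tool [ 3.1  1.9 -3.5] M tool [-0.45   0.624  0.096] tau6 -0.063 j5,6 [0.848 1.186] open 35.4
```

Gripped (35.4 mm opening for the 36 mm head). A gentle 4 mm trial lift comes first, to see whether the lid is free.

arm_command(steps=[[0, 0, -0.1, 0, 0, 0], [0, 0, -0.2, 0, 0, 0], [0, 0, -0.3, 0, 0, 0], [0, 0, -0.4, 0, 0, 0], [0, 0, -0.4, 0, 0, 0]])

```text
t: 10.22
eef_pos: [543.3, -226.4, 315.6]
tcp_rot: [3.141, 0.001, -1.694]
ft_force: [-1.3, -3.0, -10.0]
opening: 0.373
```

```bash
python3 q.py
```

```text
t 10.22 pos [ 543.3 -226.4  315.6] F tool [ 3.1  0.9 10. ] M tool [-0.421  0.649  0.27 ] tau6 -0.284 j5,6 [0.857 1.186] open 35.5
```

arm_command(steps=[[0, 0, -0.3, 0, 0, 0], [0, 0, -0.6, 0, 0, 0], [0, 0, -0.8, 0, 0, 0], [0, 0, -0.8, 0, 0, 0]])

```text
t: 10.55
eef_pos: [543.6, -226.2, 324.6]
tcp_rot: [-3.14, 0.0, -1.693]
ft_force: [0.1, 0.4, -8.9]
opening: 0.375
```

```bash
python3 q.py
```

```text
t 10.55 pos [ 543.6 -226.2  324.6] F tool [-0.4 -0.   8.9] M tool [-0.098  0.048  0.008] tau6 -0.001 j5,6 [0.874 1.186] open 35.7
```

Free: 8.9 N of pure weight and no side load. I lift it clear and look before carrying.

arm_command(steps=[[0, 0, -0.8, 0, 0, 0], [0, 0, -2, 0, 0, 0], [0, 0, -3.5, 0, 0, 0], [0, 0, -5, 0, 0, 0], [0, 0, -6.5, 0, 0, 0], [0, 0, -7.5, 0, 0, 0], [0, 0, -8, 0, 0, 0], [0, 0, -8, 0, 0, 0]])

```text
t: 11.22
eef_pos: [543.4, -226.3, 405.1]
tcp_rot: [-3.139, -0.0, -1.693]
ft_force: [0.3, -0.2, -8.5]
opening: 0.378
```

```bash
python3 q.py; python3 - <<'E'
from h import *
delta([571.5,236.6,405],toolrot(np.array([0,0,-1.]),-1.693+.8))
a,b=read_camera("scene"),read_camera("side")
cv2.imwrite("pics/lift.png",cv2.cvtColor(np.hstack([cv2.resize(a[100:340,100:460],(400,267)),cv2.resize(b[120:360,200:560],(400,267))]),cv2.COLOR_RGB2BGR))
E
```

```text
t 11.22 pos [ 543.4 -226.3  405.1] F tool [ 0.1 -0.3  8.5] M tool [-0.097  0.077  0.021] tau6 -0.001 j5,6 [1.05  1.186] open 36.0
shift cm [-46.29   2.87  -0.  ] turn deg [ -0.1  -0.1 -45.9]
```

View pics/lift.png

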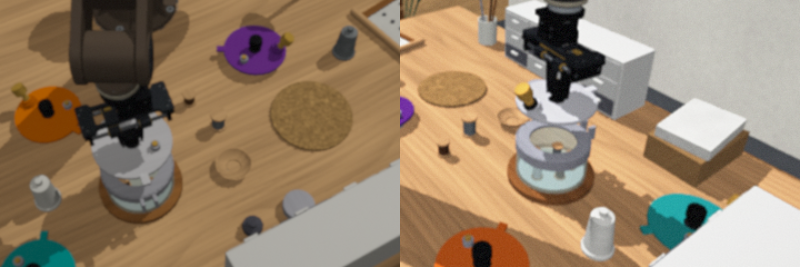

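The lid is off and hanging level over the open jar, everything else in place. I carry it to the mat in smooth stages.

arm_command(steps=[[-0.5, 0, 0, 0, 0, 0], [-1.6, 0.1, 0, 0, 0, 0], [-3.2, 0.2, 0, 0, 0, 0], [-5.2, 0.3, 0, 0, 0, 0], [-7.4, 0.5, 0, 0, 0, 0], [-9.8, 0.6, 0, 0, 0, 0], [-12.2, 0.8, 0, 0, 0, 0], [-14.6, 0.9, 0, 0, 0, 0], [-17, 1.1, 0, 0, 0, 0], [-19.4, 1.2, 0, 0, 0, 0], [-21.8, 1.4, 0, 0, 0, 0], [-24.2, 1.5, 0, 0, 0, 0]])

```text
t: 12.32
eef_pos: [557.7, 17.6, 403.6]
tcp_rot: [3.141, 0.001, -1.693]
ft_force: [0.8, -0.4, -8.0]
opening: 0.375
```

arm_command(steps=[[-2.4, 0.1, 0, 0, 0, 0], [-4.8, 0.3, 0, 0, 0, 0], [-7.2, 0.5, 0, 0, 0, 0], [-9.6, 0.6, 0, 0, 0, 0], [-12, 0.8, 0, 0, 0, 0], [-14.4, 0.9, 0, 0, 0, 0], [-16.6, 1, 0, 0, 0, 0], [-18.6, 1.2, 0, 0, 0, 0], [-20.2, 1.3, 0, 0, 0, 0], [-21.4, 1.4, 0, 0, 0, 0], [-22, 1.4, 0, 0, 0, 0], [-22, 1.4, 0, 0, 0, 0]])

```text
t: 13.32
eef_pos: [570.9, 236.8, 403.7]
tcp_rot: [-3.142, 0.0, -1.692]
ft_force: [-0.4, -0.4, -8.0]
opening: 0.371
```

```bash
python3 q.py; python3 - <<'E'
from h import *
# lid origin at grasp: lid z0=105 with TCP 312.2 (grip). plug bottom 20 below. On mat: origin z=28 -> TCP = 312.2-77=235.2
delta([571.5,236.6,235.2],toolrot(np.array([0,0,-1.]),-1.693));print(state()["joints"].round(2),state()["tcp_rot"])
a,b=read_camera("scene"),read_camera("side")
cv2.imwrite("pics/mat1.png",cv2.cvtColor(np.hstack([cv2.resize(a[80:280,300:500],(400,400)),cv2.resize(b[90:250,160:320],(400,400))]),cv2.COLOR_RGB2BGR))
E
```

```text
t 13.32 pos [570.9 236.8 403.7] F tool [0.4 0.4 8. ] M tool [-0.103  0.111  0.01 ] tau6 0.228 j5,6 [1.081 1.978] open 35.3
shift cm [ 0.02 -0.06 16.85] turn deg [-0.   0.   0.1]
[0.29 0.48 1.58 0.   1.08 1.98] [-3.14153009e+00  3.11428088e-04 -1.69211921e+00]
```

View pics/mat1.png

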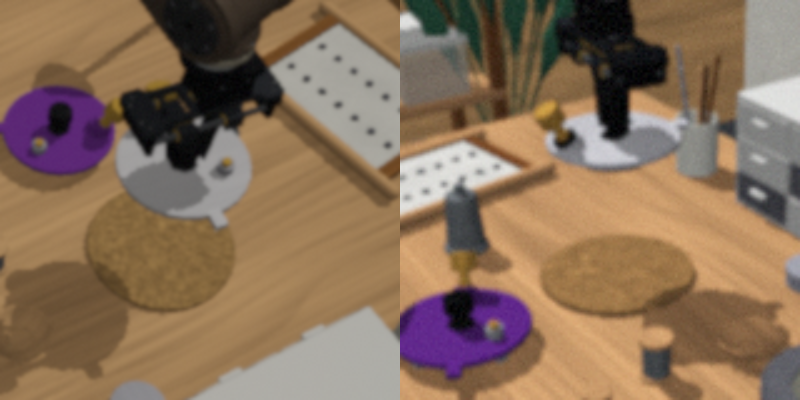

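The lid hangs level above the mat in both crops. I descend to 2 cm above contact and cross-check the mat centre in the side view.

arm_command(steps=[[0, 0, 0.6, 0, 0, 0], [0, 0, 2, 0, 0, 0], [0, 0, 4, 0, 0, 0], [0, 0, 6.2, 0, 0, 0], [0, 0, 8.4, 0, 0, 0], [0, 0, 10.6, 0, 0, 0], [0, 0, 12.6, 0, 0, 0], [0, 0, 14, 0, 0, 0], [0, 0, 14.8, 0, 0, 0], [0, 0, 14.8, 0, 0, 0], [0, 0, 14.8, 0, 0, 0]])

```text
t: 14.33
eef_pos: [571.6, 235.3, 256.3]
tcp_rot: [-3.141, 0.0, -1.694]
ft_force: [-0.6, 0.2, -8.5]
opening: 0.373
```

```bash
python3 q.py; python3 - <<'E'
from h import *
s=cv2.imread("pics/side0.png");m=camera_model("side")
h=cv2.cvtColor(cv2.GaussianBlur(s,(5,5),0),cv2.COLOR_BGR2HSV).astype(int)
print([h[p[1],p[0]].tolist() for p in((247,200),(230,195),(265,205),(300,215),(230,225))])
w=np.zeros(h.shape[:2],np.uint8);w[176:222,208:286]=1
v=h[...,2][w>0].astype(np.uint8);th,_=cv2.threshold(v,0,255,cv2.THRESH_OTSU);print(th)
k=cv2.morphologyEx((h[...,2]<=th).astype(np.uint8)*w,cv2.MORPH_OPEN,np.ones((5,5)))
c=max(cv2.findContours(k,0,1)[0],key=cv2.contourArea);print(cv2.boundingRect(c))
c=cv2.convexHull(c);P=np.array([onz(m,p[0],8)[:2] for p in c],np.float32);print(cv2.fitEllipse(P),cv2.minEnclosingCircle(P))
delta([571.5,236.6,235.2],toolrot(np.array([0,0,-1.]),-1.693))
E
```

```text
t 14.33 pos [571.6 235.3 256.3] F tool [-0.2  0.6  8.5] M tool [-0.084  0.014 -0.009] tau6 -0.003 j5,6 [0.774 1.978] open 35.5
[[16, 140, 159], [16, 137, 155], [16, 137, 154], [15, 120, 197], [15, 119, 210]]
176.0
(217, 184, 62, 34)
((562.787109375, 231.91293334960938), (208.82958984375, 231.197509765625), 178.345947265625) ((556.736083984375, 231.02008056640625), 116.62903594970703)
shift cm [-0.13  0.02  2.11] turn deg [-0.   0.  -0.1]
```

The scene view gives (572,237). The side fit is poorer, with an elongated outline, but gives (563,232). The lid is at (571.6,235.3), within a few mm of either, so I lower it here slowly.

arm_command(steps=[[0, 0, 0.4, 0, 0, 0], [0, 0, 0.9, 0, 0, 0], [0, 0, 1.3, 0, 0, 0], [0, 0, 1.6, 0, 0, 0], [0, 0, 1.75, 0, 0, 0], [0, 0, 1.8, 0, 0, 0], [0, 0, 1.8, 0, 0, 0]])

```text
t: 14.92
eef_pos: [571.3, 235.7, 238.0]
tcp_rot: [-3.141, 0.0, -1.693]
ft_force: [0.4, -0.5, -8.8]
opening: 0.374
```

```bash
python3 q.py
```

```text
t 14.92 pos [571.3 235.7 238. ] F tool [ 0.4 -0.5  8.8] M tool [-0.113  0.083  0.034] tau6 -0.0 j5,6 [0.738 1.978] open 35.6
```

arm_command(steps=[[0, 0, 0.05, 0, 0, 0], [0, 0, 0.1, 0, 0, 0], [0, 0, 0.15, 0, 0, 0], [0, 0, 0.2, 0, 0, 0], [0, 0, 0.2, 0, 0, 0]])

```text
t: 15.33
eef_pos: [571.3, 235.7, 236.1]
tcp_rot: [-3.141, 0.0, -1.694]
ft_force: [-0.3, 0.3, -7.5]
opening: 0.373
```

```bash
python3 q.py
```

```text
t 15.33 pos [571.3 235.7 236.1] F tool [-0.3  0.4  7.5] M tool [-0.137  0.041 -0.004] tau6 0.0 j5,6 [0.735 1.978] open 35.5
```

arm_command(steps=[[0, 0, 0.05, 0, 0, 0], [0, 0, 0.1, 0, 0, 0], [0, 0, 0.1, 0, 0, 0], [0, 0, 0.1, 0, 0, 0]])

```text
t: 15.67
eef_pos: [571.4, 235.7, 235.3]
tcp_rot: [-3.141, 0.001, -1.694]
ft_force: [0.2, 0.6, -6.2]
opening: 0.376
```

```bash
python3 q.py
```

```text
t 15.67 pos [571.4 235.7 235.3] F tool [-0.6 -0.1  6.2] M tool [-0.153  0.068  0.021] tau6 0.007 j5,6 [0.733 1.978] open 35.8
```

arm_command(steps=[[0, 0, 0.05, 0, 0, 0], [0, 0, 0.1, 0, 0, 0], [0, 0, 0.1, 0, 0, 0], [0, 0, 0.1, 0, 0, 0]])

```text
t: 16.0
eef_pos: [571.3, 235.7, 235.2]
tcp_rot: [-3.14, 0.001, -1.693]
ft_force: [-3.1, -1.0, 5.3]
opening: 0.371
```

```bash
python3 q.py
```

```text
t 16.0 pos [571.3 235.7 235.2] F tool [ 1.3  3.  -5.3] M tool [-0.6    0.498 -0.062] tau6 -0.001 j5,6 [0.732 1.978] open 35.3
```

Firm contact: the mat now carries the lid at the expected height (TCP 235.2). I open and back straight up.

arm_command(steps=[[0, 0, 0, 0, 0, 0], [0, 0, 0, 0, 0, 0], [0, 0, 0, 0, 0, 0], [0, 0, 0, 0, 0, 0], [0, 0, 0, 0, 0, 0], [0, 0, 0, 0, 0, 0], [0, 0, 0, 0, 0, 0]], jaw=7)

```text
t: 16.58
eef_pos: [571.3, 235.7, 234.1]
tcp_rot: [-3.141, 0.0, -1.694]
ft_force: [-0.4, -0.2, -0.9]
opening: 0.728
```

arm_command(steps=[[0, 0, -1, 0, 0, 0], [0, 0, -3, 0, 0, 0], [0, 0, -6, 0, 0, 0], [0, 0, -9, 0, 0, 0], [0, 0, -12, 0, 0, 0], [0, 0, -15, 0, 0, 0], [0, 0, -18, 0, 0, 0], [0, 0, -20, 0, 0, 0], [0, 0, -20, 0, 0, 0]])

```text
t: 17.33
eef_pos: [571.0, 235.6, 439.6]
tcp_rot: [-3.134, 0.003, -1.693]
ft_force: [-0.3, -0.4, -0.2]
opening: 0.737
```

```bash
python3 q.py; python3 - <<'E'
from h import *
a,b,c=read_camera("scene"),read_camera("side"),read_camera("wrist")
cv2.imwrite("pics/end.png",cv2.cvtColor(np.vstack([np.hstack([cv2.resize(a,(400,300)),cv2.resize(b,(400,300))]),np.hstack([cv2.resize(c,(400,300)),cv2.resize(b[140:250,170:320],(400,300))])]),cv2.COLOR_RGB2BGR))
E
```

```text
t 17.33 pos [571.  235.6 439.6] F tool [0.5 0.2 0.2] M tool [-0.171  0.051 -0.033] tau6 0.001 j5,6 [1.15  1.978] open 70.1
```

View pics/end.png

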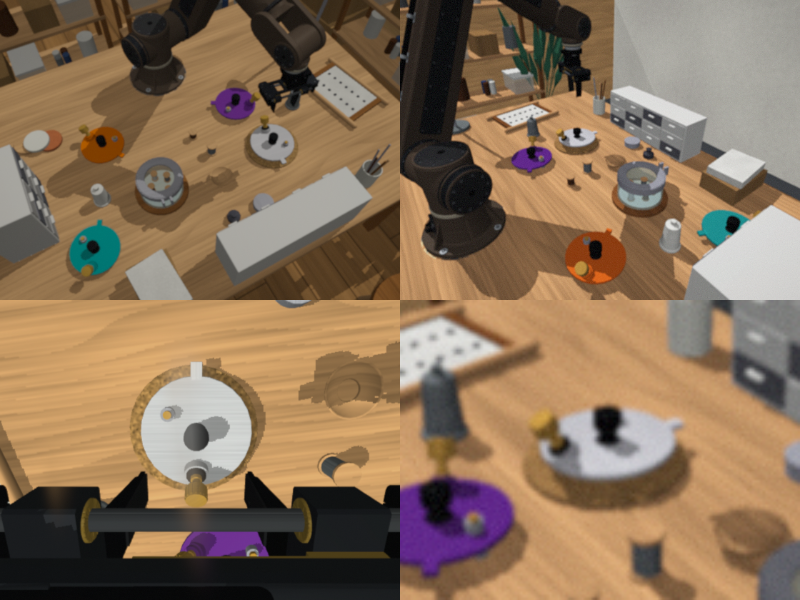

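```bash
python3 -c "
from cell import *
print(job_done())"
```

```text
the job is handed in; nothing more can be done
None
```

The jar is open and the lid is resting level and right way up on the cork mat; I handed the job in at about 17.5 s.

- **Tap:** I turned the brass tap anticlockwise about 1.6 rad. The torque then jumped from about 0.07 to 0.44 N m, which I took as the stop. I eased it back and let go at once. That peak is just under the 0.45 N m slip limit. I had no direct reading of slip, but the last step was only 6° (0.1 rad), so any slip should be within the harmless 0.2 rad.
- **Lid:** It came free under a gentle trial lift of about 10 N, then weighed a steady 8.5 to 9 N with no side load. I carried it level and lowered it until the mat took the weight, with about 5 N of push at contact. The arm then backed off straight up with the force reading near zero.
- **Last checks:** The final pictures show the lid on the mat with roughly even margins, and everything else looks where it was. I judged that by eye and did not measure each item.
- **Disagreement:** The two views differ on the mat's centre, with the scene camera giving (572, 237) and a poorer side-view fit (563, 232). I set the lid at (571, 236), relying on the scene view, and the final wrist view bears that out.

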